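Load and clamp a brass plate in the quick-action vice

TASK

Take the brass plate out of the wooden work tray, slide it on edge between the open jaws of the vice, centred along the jaws, lowering it gently rather than dropping it, and press it firmly down until it sits flat on the vice bed. Then push the red-handled clamping lever all the way down so that the jaws grip the plate. Leave the two dark steel plates in the tray and everything else on the bench where they are.

Things in the scene. Friction and masses are not known exactly. Their poses are not given: they have to be found in the camera images.
- brass_plate: Brass plate standing on edge, 12 mm thick (its x), 80 mm long (its y), 76 mm high (its z), about 0.6 kg. Origin: centre of its underside; z up. Its two lower long edges have 2 mm chamfers. The two faces are alike, so it may go into the vice either way round. At the start it stands in one of the tray's three grooves.
- tray: Wooden work tray fixed to the bench, 200 x 126 x 24 mm, with three straight grooves along its y at x = -85, -25 and +35 mm from its origin (on the bench), each 16 mm wide and 14 mm deep, groove floor 10 mm above the bench. The side boards are 30 mm high. One plate stands in each groove; which groove holds the brass one varies.
- vice: Quick-action vice fixed to the bench, dark blue with bright steel jaws and base plate (x -115..+75, y +-70, 14 mm thick). Origin on the bench below the clamping place; x points from the lever to the fixed jaw, y along the jaws. Jaws 100 mm long, tops 82 mm above the bench, upper inner edges chamfered 2 mm. The fixed jaw's face is at x = +6 mm, its back at +58 mm.
- vice_bed: Flat steel bed between the jaws on which the plate must stand; origin on its top surface at point seat, 48 mm above the bench, so the slot between the jaws is 34 mm deep.
- vice_jaw: Moving jaw of the vice, on the lever side; origin at the vice's origin when the lever is fully up. Its face is then at x = -9 mm in the vice's frame (slot 15 mm wide, middle at x = -1.5 mm), its back at -48 mm. It follows the lever 3.5 mm per rad, 3.15 mm in all, to +x, pushing the plate against the fixed jaw.
- seat (a point): Point on the vice bed, 48 mm above the bench, with the vice's axes, where the centre of the plate's underside is once it is centred and clamped.
- clamp_lever (a joint): Cam lever of the vice, rad: 0 = fully up (open; the lever rises 0.95 rad above level, leaning away from the jaws, to -x of the vice), 0.9 = pressed down to its stop, jaws clamped (0.05 rad above level). Starts between 0 and 0.08. It stays where it is left; about 4 N at the handle move it, 7 to 8 N for the last bit as the jaws grip.
- lever_grip (a point): Middle of the outer half of the lever's red handle (a round grip 22 mm thick), 95 mm from the lever's pivot; the handle ends 24 mm further out.
- lever_pivot (a point): Pivot of the lever, with the vice's axes: 68 mm to -x of the vice's origin, 66 mm above the bench. The lever swings in the vice's x-z plane.
- steel_plate_a: Dark steel plate, same size as the brass one, standing in another groove of the tray; stays there.
- steel_plate_b: Second dark steel plate, same size, in the remaining groove; stays there.
- chip_brush: Wooden-handled chip brush, 190 x 30 x 14 mm, lying between vice and tray. Bystander.
- mallet: Black rubber mallet with a yellow handle, 64 mm high, lying at the right. Bystander.
- dial_stand: Green magnetic base with upright rod and dial gauge, 220 mm high, standing at the left. Bystander.
- caliper: Steel caliper 230 mm long lying at the right. Bystander.
- oil_bottle: White oil bottle with red cap, 60 mm wide, 170 mm high, standing at the left. Bystander.
Not all that is in view belongs to the job. Of the things that look like the brass_plate, the largest one is meant.

How it is judged (in metres and radians):
On the way, in this order (a step that is already met when the one before it is completed fails the run):
1. with the lever still up, the brass plate is right down between the jaws, centred along them, and pressed onto the vice bed (more than 10 N on the bed, its own weight being about 6 N) (z of brass_plate in the frame of seat between -0.003 and 0.002 m and y of brass_plate in the frame of seat between -0.012 and 0.012 m and contact force between brass_plate and vice_bed above 10 N and value of joint clamp_lever below 0.3 rad), for 0.1 s.
2. the lever is pushed down and the plate is gripped (z of brass_plate in the frame of seat between -0.003 and 0.002 m and y of brass_plate in the frame of seat between -0.012 and 0.012 m and value of joint clamp_lever above 0.85 rad and contact force between brass_plate and vice_jaw above 1 N), for 0.2 s.
At the end, for the whole second after the job is handed in: Brass plate released and at rest on the vice bed (within 2 mm), upright and square within 2 degrees, centred along the jaws within 12 mm and across within 2.5 mm; lever down (over 0.85 rad), moving jaw bearing on the plate (all of step 2 and x of brass_plate in the frame of seat between -0.0025 and 0.0025 m and angle between brass_plate's own z axis and vertical below 0.035 rad and angle between the x axis of brass_plate and the x axis of vice, either way round below 0.035 rad and contact force between brass_plate and the fingers below 0.1 N and linear speed of brass_plate below 0.01 m/s); the robot touches nothing.
It fails at once if the brass plate falls into the vice (faster than 0.4 m/s inside the jaws) (horizontal distance between brass_plate and seat below 0.03 m and z of brass_plate in the frame of seat below 0.036 m and linear speed of brass_plate above 0.4 m/s).
It fails at once if a dark steel plate is moved more than 20 mm (distance of any of steel_plate_a, steel_plate_b from where it was at the start of the episode above 0.02 m).
It fails at once if another thing on the bench is moved more than 30 mm (distance of any of chip_brush, mallet, dial_stand, caliper, oil_bottle from where it was at the start of the episode above 0.03 m).
It also fails if it takes over 64 s, if anything falls off the work surface, if the arm or the gripper's body presses on something with over 40 N, if the wrist force passes 120 N, or if a joint passes its speed limit or range.

ROBOT

A 6-joint arm with a two-finger parallel gripper is mounted at the origin on the work surface. World frame = base frame: x ahead of the robot, y to its left, z up, the work surface at z = 0. Lengths are in mm, angles in degrees, forces in N, time in s.
With the tool pointing down it reaches from about 375 to 925 mm from the base axis. Payload 5.7 kg.
Tool frame: the origin (TCP) lies at the very end of the fingers, on their centre line; the grasp point (between the pads) lies arm.tcp_to_grasp behind it (arm.tcp_to_grasp is the distance from the TCP to the grasp point, in mm); z points along the fingers, x is the direction in which the jaws open and shut, and the axes are right-handed (so a half turn about z gives the same grasp; the last joint's range is limited). The gripper opens to 88 mm and grips with 3 to 60 N. Pads are 20 mm wide; open, the fingers measure 115 mm over their backs; the gripper's body (75 mm by 178 mm) begins 61 mm behind the grasp point.
Start: joints at [59.754, 20.558, 86.54, -0, 72.909, -6.595], TCP at [240.694, 549.571, 222.623] pointing down, gripper open.
Joint ranges: [-170.27, 170.27], [-57.76, 135], [12.27, 136.19], [-55.21, 235.2], [11.17, 155.16], [-170.74, 170.74]. Speed limits (degrees/s): [136.94, 136.94, 180, 180, 180, 180].

INTERFACE

Orientations are given as a 3x3 rotation matrix whose columns are the frame's x, y, z axes.
In Python, from station import arm gives the robot as it stands.
- The arm moves only by the tool jog_arm, never from a script. Its argument "plan" is text: rows parted by semicolons, each of 5 numbers parted by spaces: the opening, from -1 (shut) to 1 (fully open), so that 0 is half open, then the shift along the tool's x, y, z in mm, then the turn about the tool's z in degrees. In form: claw dx dy dz roll; .... A call has exactly 10 rows; each row is the pose to reach, as a shift and turn from the pose commanded when the call began, along the tool's axes at that moment; what a row does not reach only later rows make up. A row lasts 1/12 s, in which the tool goes at most 41.7 mm and 7.16 degrees, less where a joint would pass 70% of its speed; a pose out of reach is approached as far as the arm can. A call with a gripper value outside its range is refused whole. The fingers move at their own pace and stop on an object; the grip force is fixed at half the most. Time passes only in rows, so rows that repeat a pose let the fingers close, or fill a call up. It gives the time, the measured TCP pose, the force and the opening at its end, in the units of the state.
- arm.get_state(): the state, without advancing time (a new reading comes with each control period).
- arm.camera(name): name is "side" or "top"; returns a dict with "color" (480x640x3 uint8, red, green, blue), "fx", "fy", "cx", "cy" (pixels), "k1" (the pictures are not rectified: a ray, as slopes to the right and down, at radius r is drawn at 1 + k1 r^2 times it, then the intrinsics apply), "position" and "orientation" of the camera in the world. Camera axes: x right, y down, z forward; pixel columns grow to the right and rows downward; lengths in mm; the calibration is good to about 2 mm. A picture is of the moment at which its call begins. There is no depth.
- arm.sign_off(): hands the job in, once; it reports no verdict.
The state is a dict: "t": time; "qpos": joint angles; "dq": joint speeds; "effort": joint torques, N m; "ee_pos": TCP position; "tool_rot": TCP orientation; "ft_force": force on the tool from outside, world axes, zero at the start; "torque": the same for the moment, N m; "gripper_width": finger opening in mm.
Only numpy, scipy, OpenCV 4.12 (cv2) and the standard library are available. Lean on these libraries where they do the work, as an engineer would, in place of code of your own. Each camera call takes 0.05 s, during which the arm holds its last target.

## Working session

There is one attempt and no reset: what is moved stays moved. The work goes in short steps, Python scripts to look and compute and a tool call to move; the robot and the scene stay as the last step left them, time stands still between calls to the robot, and variables do not carry over. Pictures are saved under pics/ and viewed, and the job is handed in when it is done.

Besides the shell and the picture viewer there is one more tool, called after "Request:" as name(argument=value, ...), one argument or row to a line, values as JSON. jog_arm: Moves the arm, as the interface text tells. Its arguments: {"type":"object","properties":{"plan":{"type":"string"}},"required":["plan"]}

```bash
mkdir -p pics; ls; python3 - <<'E'
from station import arm
import cv2
s=arm.get_state()
print(s, arm.tcp_to_grasp)
for n in ("side","top"):
    c=arm.camera(n)
    cv2.imwrite(f"pics/{n}0.png",cv2.cvtColor(c["color"],cv2.COLOR_RGB2BGR))
    print({k:v for k,v in c.items() if k!="color"})
E
```

```text
pics
{'t': 0.0, 'qpos': array([ 5.97532510e+01,  2.05967062e+01,  8.65980058e+01, -1.32391814e-03,
        7.29078425e+01, -6.59423068e+00]), 'dq': array([-0.09559422,  0.05728973,  0.0516747 ,  0.08197743,  0.01316606,
        0.19952405]), 'effort': array([-8.70094045e-04, -5.15379775e+01, -2.70717573e+01,  6.75602350e-02,
        3.51942040e-02, -1.24378180e-04]), 'ee_pos': array([240.3781614 , 549.00126006, 221.8288778 ]), 'tool_rot': array([[ 4.01181794e-01,  9.15998029e-01, -8.82543654e-04],
       [ 9.15996724e-01, -4.01182723e-01, -1.55736565e-03],
       [-1.78060513e-03, -1.83620352e-04, -9.99998398e-01]]), 'ft_force': array([ 0.63804968,  0.77535989, -0.57593729]), 'torque': array([0.00370971, 0.02286676, 0.06131418]), 'gripper_width': 87.922289084287} 18.700000000000003
{'fx': 457.6618611231945, 'fy': 457.6618611231945, 'cx': 316.87055733355464, 'cy': 238.32031045975094, 'k1': 0.0232115657270531, 'position': array([ 196.94156875, -727.15034351,  819.34433067]), 'orientation': array([[ 0.88816032, -0.29510107,  0.35225928],
       [-0.45927626, -0.59569115,  0.65895172],
       [ 0.01538038, -0.7470391 , -0.66460216]])}
{'fx': 618.4716009404356, 'fy': 618.4716009404356, 'cx': 311.73844868159904, 'cy': 240.16444052520723, 'k1': -0.19537374664827356, 'position': array([ 489.81195627,  -11.28061927, 1682.02433454]), 'orientation': array([[-0.0154702 , -0.99928668,  0.0344499 ],
       [-0.99987876,  0.01539995, -0.00230363],
       [ 0.00177146, -0.03448136, -0.99940377]])}
```

View pics/side0.png

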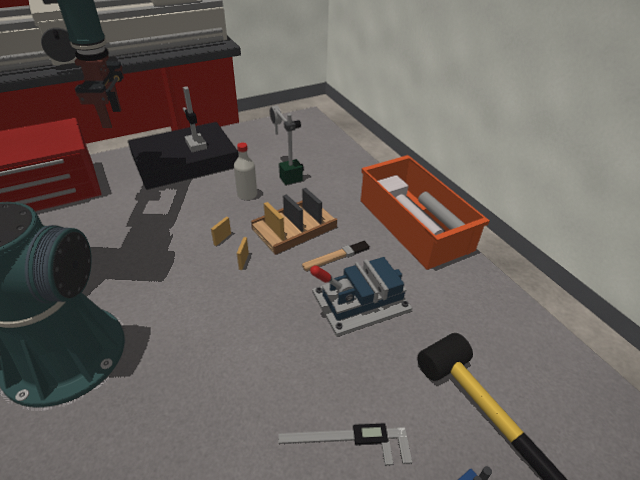

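View pics/top0.png

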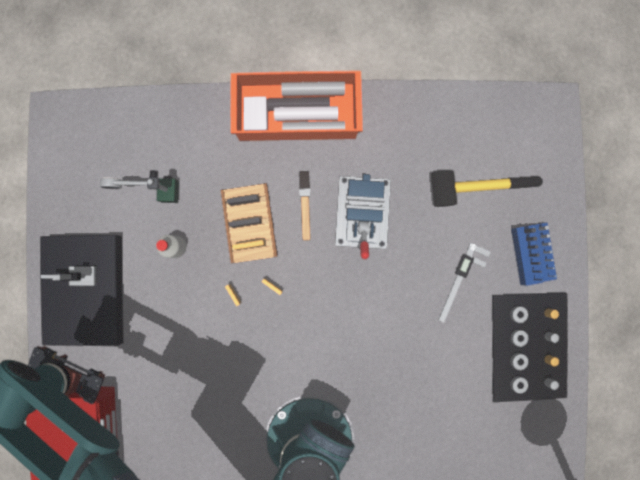

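```bash
cat > h.py <<'E'
import numpy as np, cv2
from scipy.optimize import brentq
def ray(c,px):
    px=np.atleast_2d(np.asarray(px,float))
    d=(px-[c['cx'],c['cy']])/[c['fx'],c['fy']]
    out=d.copy()
    for _ in range(20):
        r2=(out**2).sum(1,keepdims=True); out=d/(1+c['k1']*r2)
    v=np.c_[out,np.ones(len(out))]@np.array(c['orientation']).T
    return v
def onplane(c,px,z):
    v=ray(c,px); p=np.array(c['position']); return p+v*((z-p[2])/v[:,2])[:,None]
def proj(c,P):
    q=(np.atleast_2d(P)-c['position'])@np.array(c['orientation']); s=q[:,:2]/q[:,2:]
    s=s*(1+c['k1']*(s**2).sum(1,keepdims=True)); return s*[c['fx'],c['fy']]+[c['cx'],c['cy']]
def crop(c,x0,y0,x1,y1,k,name):
    im=cv2.cvtColor(c['color'],cv2.COLOR_RGB2BGR)[y0:y1,x0:x1]
    cv2.imwrite(name,cv2.resize(im,None,fx=k,fy=k,interpolation=cv2.INTER_CUBIC))
E
python3 - <<'E'
from station import arm
from h import *
import pickle
t=arm.camera("top");s=arm.camera("side")
pickle.dump((t,s),open("cams.pkl","wb"))
crop(t,210,160,310,310,4,"pics/t_tray.png")
crop(t,320,165,410,265,6,"pics/t_vice.png")
crop(s,200,170,350,280,5,"pics/s_tray.png")
crop(s,290,240,420,340,6,"pics/s_vice.png")
E
```

```text
(no output)
```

View pics/t_tray.png

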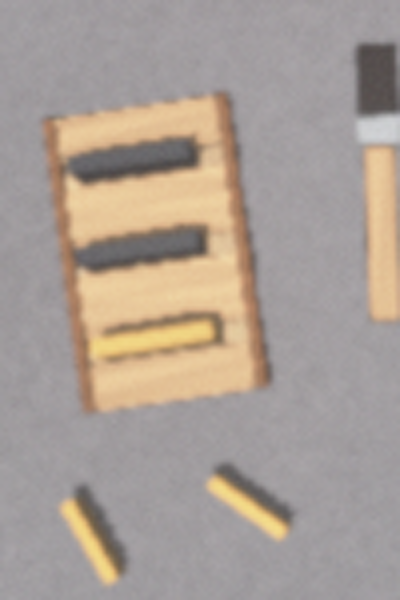

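View pics/t_vice.png

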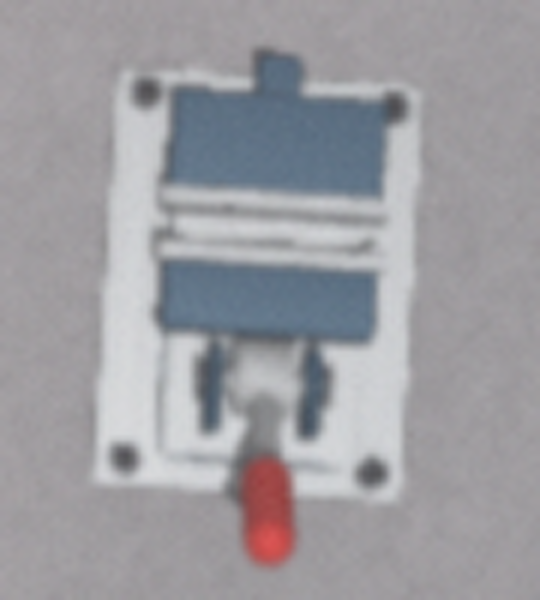

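View pics/s_tray.png

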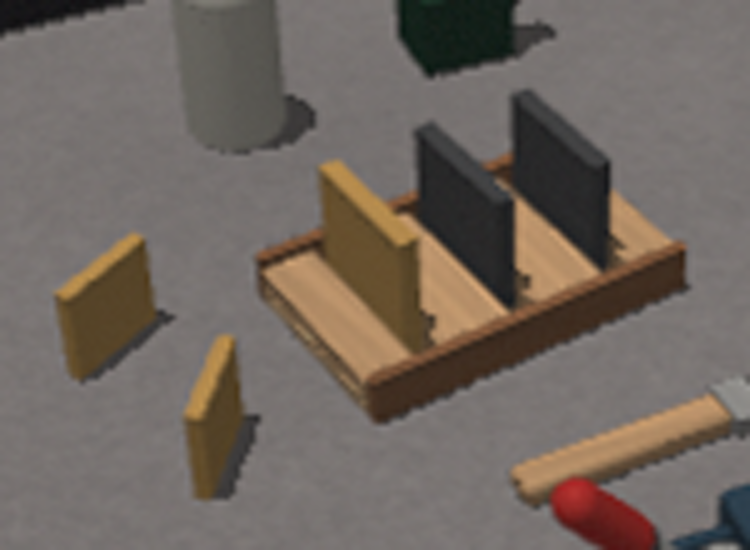

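View pics/s_vice.png

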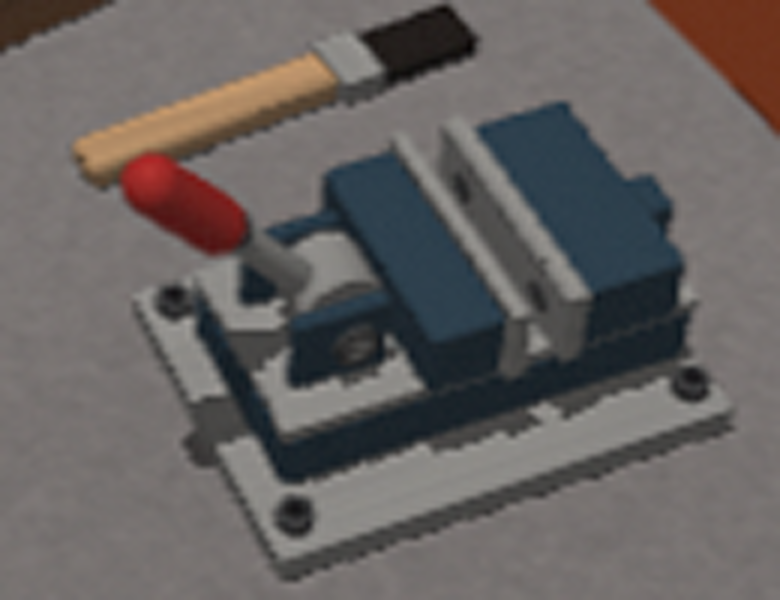

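```bash
cat > m1.py <<'E'
import pickle
from h import *
t,s=pickle.load(open("cams.pkl","rb"))
def cp(pts,k,x0,y0): return (np.array(pts,float)+.5)/k-.5+[x0,y0]
np.set_printoptions(precision=1,suppress=True)
# base plate, top view z=14
P=onplane(t,cp([(122,72),(420,92),(400,500),(97,483)],6,320,165),14)
print("base top",P, np.linalg.norm(np.diff(P[[0,1,2,3,0]],axis=0),axis=1))
# side base plate top corners: left(135,300), front(285,565), right(730,412)
Q=onplane(s,cp([(135,300),(285,568),(732,412)],6,290,240),14)
print("base side",Q,np.linalg.norm(np.diff(Q,axis=0),axis=1))
# jaw inner edges top view z=82-ish: fixed jaw blade, moving
J=onplane(t,cp([(160,207),(386,218),(157,240),(383,258)],6,320,165),82); print("jaws top",J)
# side jaws: moving blade far/near corners; fixed
J=onplane(s,cp([(408,138),(528,312),(443,122),(568,300)],6,290,240),82); print("jaws side",J)
# brass masks
for c,n in((t,'top'),(s,'side')):
    hsv=cv2.cvtColor(c['color'],cv2.COLOR_RGB2HSV)
    m=cv2.inRange(hsv,(14,110,60),(32,255,255))
    k,l,st,ce=cv2.connectedComponentsWithStats(m)
    for i in range(1,k):
        if st[i,4]>15: print(n,st[i],ce[i])
# brass top face
b=onplane(s,cp([(320,168),(340,161),(418,238),(398,250)],5,200,170),86); print("brass side",b,np.linalg.norm(np.diff(b[[0,1,2,3,0]],axis=0),axis=1),b.mean(0))
b=onplane(t,cp([(90,340),(92,358),(215,340),(213,320)],4,210,160),86); print("brass top",b,b.mean(0))
# brass near vertical edge at bottom visible
E
python3 m1.py
```

```text
base top [[ 718.8  -94.3   14. ]
 [ 708.1 -229.5   14. ]
 [ 523.2 -216.4   14. ]
 [ 533.   -79.7   14. ]] [135.7 185.4 137.  186.4]
base side [[ 530.4  -84.7   14. ]
 [ 520.6 -222.6   14. ]
 [ 706.7 -235.7   14. ]] [138.3 186.6]
jaws top [[ 650.4 -106.3   82. ]
 [ 644.3 -204.5   82. ]
 [ 636.1 -104.7   82. ]
 [ 626.9 -202.8   82. ]]
jaws side [[ 633.  -111.8   82. ]
 [ 625.6 -206.9   82. ]
 [ 649.6 -110.3   82. ]
 [ 641.6 -208.5   82. ]]
top [455 179  56  13 519] [482.4 185. ]
top [231 240  33   9 174] [248.1 244.3]
top [264 280  17  13  51] [271.9 285.5]
top [227 286  12  18  63] [232.6 294.4]
top [550 310   9   9  64] [553.8 313.8]
top [549 357  10   9  66] [554.  361.2]
side [252 202  51  41 729] [275.4 223.4]
side [322 209  12  14  43] [326.9 215.4]
side [303 210  16  19  93] [308.3 220.6]
side [211 217  20  29 342] [220.7 230.6]
side [237 237  11  33 230] [242.3 252.9]
side [267 239  11   8  21] [271.6 242.1]
side [303 249  42  20 116] [325.2 256.9]
side [ 451  362   73   80 1480] [485.8 401.9]
brass side [[523.9 185.6  86. ]
 [535.7 186.6  86. ]
 [546.1 109.5  86. ]
 [533.1 105.2  86. ]] [11.8 77.7 13.7 80.9] [534.7 146.7  86. ]
brass top [[536.4 191.3  86. ]
 [524.8 190.2  86. ]
 [535.2 110.2  86. ]
 [548.2 111.3  86. ]] [536.2 150.8  86. ]
```

Request:
jog_arm(
  plan="-0.3 -19 32 0 6; -0.3 -37 65 0 12; -0.3 -56 97 0 18; -0.3 -75 129 0 24; -0.3 -93 161 0 30; -0.3 -112 194 0 36; -0.3 -131 226 0 42; -0.3 -149 258 0 48; -0.3 -168 291 0 54; -0.3 -187 323 0 59",
)

```text
t: 1.03
ee_pos: [462.3, 247.0, 222.7]
tool_rot: [[0.992, 0.123, 0.0], [0.123, -0.992, -0.0], [0.0, 0.0, -1.0]]
ft_force: [0.2, 0.6, 0.5]
gripper_width: 31.2
```

```bash
cat > st.py <<'E'
from station import arm
import numpy as np,sys
np.set_printoptions(precision=2,suppress=True)
s=arm.get_state(); R=s['tool_rot']
print("t",round(s['t'],2),"p",s['ee_pos'],"yaw",np.degrees(np.arctan2(R[1,0],R[0,0])).round(2),"z",R[:,2],"F",s['ft_force'],"T",s['torque'],"w",round(s['gripper_width'],2))
print(R)
if len(sys.argv)>3:
    d=np.array([float(a) for a in sys.argv[1:4]])-s['ee_pos']; print("tool delta",R.T@d)
E
python3 st.py 535 149 222.6
```

```text
t 1.03 p [462.33 247.03 222.67] yaw 7.05 z [ 0. -0. -1.] F [0.23 0.6  0.51] T [-0.04  0.02 -0.03] w 31.23
[[ 0.99  0.12  0.  ]
 [ 0.12 -0.99 -0.  ]
 [ 0.    0.   -1.  ]]
tool delta [ 60.09 106.21   0.08]
```

Request:
jog_arm(
  plan="-0.3 10 18 10 0; -0.3 20 35 25 0; -0.3 30 53 40 0; -0.3 40 71 55 0; -0.3 50 89 70 0; -0.3 60 106 85 0; -0.3 60 106 100 0; -0.3 60 106 108 0; -0.3 60 106 108 0; -0.3 60 106 108 0",
)

```text
t: 1.87
ee_pos: [533.9, 151.5, 114.4]
tool_rot: [[0.992, 0.128, -0.001], [0.128, -0.992, -0.0], [-0.001, -0.0, -1.0]]
ft_force: [-0.6, 0.1, -0.4]
gripper_width: 30.6
```

```bash
python3 st.py; python3 - <<'E'
from station import arm
from h import *
import pickle
t=arm.camera("top");s=arm.camera("side")
pickle.dump((t,s),open("cams2.pkl","wb"))
crop(t,190,180,310,280,6,"pics/t2.png")
crop(s,200,110,360,230,5,"pics/s2.png")
E
```

```text
t 1.87 p [533.89 151.52 114.42] yaw 7.37 z [-0. -0. -1.] F [-0.56  0.15 -0.39] T [-0.    0.06  0.04] w 30.57
[[ 0.99  0.13 -0.  ]
 [ 0.13 -0.99 -0.  ]
 [-0.   -0.   -1.  ]]
```

View pics/t2.png

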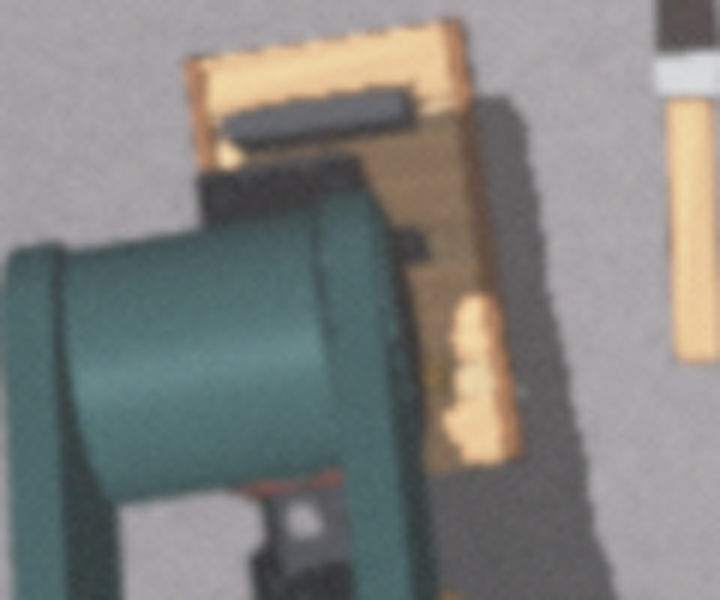

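View pics/s2.png

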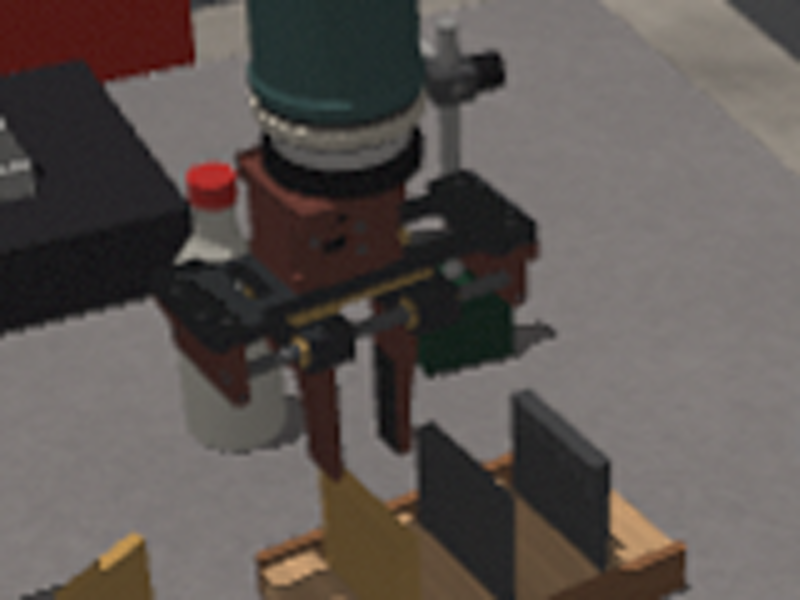

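```bash
python3 - <<'E'
from h import *
import pickle
t,s=pickle.load(open("cams2.pkl","rb"))
a=np.radians(7.37);ex=np.array([np.cos(a),np.sin(a),0]);ey=np.array([-np.sin(a),np.cos(a),0]);T=np.array([533.9,151.5,114.4])
np.set_printoptions(precision=1,suppress=True)
for x in(-28.8,-15.3,0,15.3,28.8):
  for y in(-10,10):
    p=proj(s,T+x*ex+y*ey); print(x,y,((p-[200,110]+.5)*5-.5)[0])
crop(s,250,180,300,210,16,"pics/s2z.png")
print("off",[250,180])
for x in(-28.8,-15.3,0,15.3,28.8):
  for y in(-10,10):
    p=proj(s,T+x*ex+y*ey); print(x,y,((p-[250,180]+.5)*16-.5)[0])
E
```

```text
-28.8 -10 [320.9 483.9]
-28.8 10 [301.1 463.7]
-15.3 -10 [344.2 474.8]
-15.3 10 [324.4 454.9]
0 -10 [370.5 464.7]
0 10 [350.4 444.9]
15.3 -10 [396.4 454.6]
15.3 10 [376.2 435.1]
28.8 -10 [419.  445.8]
28.8 10 [398.7 426.5]
off [250, 180]
-28.8 -10 [227.9 429.6]
-28.8 10 [164.8 365. ]
-15.3 -10 [302.7 400.5]
-15.3 10 [239.1 336.6]
0 -10 [386.5 368. ]
0 10 [322.5 304.8]
15.3 -10 [469.4 335.8]
15.3 10 [404.9 273.3]
28.8 -10 [541.8 307.7]
28.8 10 [476.9 245.8]
```

View pics/s2z.png

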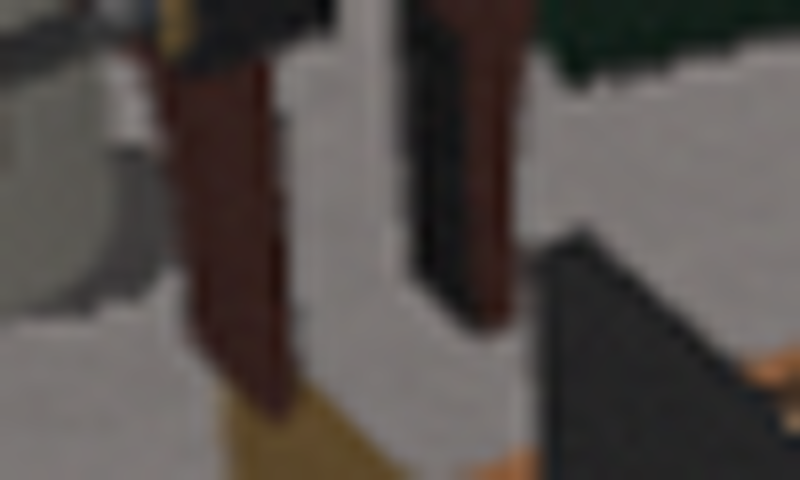

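Request:
jog_arm(
  plan="-0.3 0.5 4.5 5 0; -0.3 0.5 4.5 13 0; -0.3 0.5 4.5 21 0; -0.3 0.5 4.5 29 0; -0.3 0.5 4.5 37 0; -0.3 0.5 4.5 45 0; -0.3 0.5 4.5 53 0; -0.3 0.5 4.5 60 0; -0.3 0.5 4.5 62 0; -0.3 0.5 4.5 62 0",
)

```text
t: 2.8
ee_pos: [535.1, 146.7, 51.8]
tool_rot: [[0.992, 0.128, -0.002], [0.128, -0.992, -0.0], [-0.002, 0.0, -1.0]]
ft_force: [-0.7, 0.0, 0.1]
gripper_width: 30.7
```

Request:
jog_arm(
  plan="-1 0 0 0 0; -1 0 0 0 0; -1 0 0 0 0; -1 0 0 0 0; -1 0 0 0 0; -1 0 0 0 0; -1 0 0 0 0; -1 0 0 0 0; -1 0 0 0 0; -1 0 0 0 0",
)

```text
t: 3.63
ee_pos: [536.2, 146.9, 53.1]
tool_rot: [[0.992, 0.128, 0.001], [0.128, -0.992, 0.0], [0.001, 0.0, -1.0]]
ft_force: [-0.3, -0.9, 5.8]
gripper_width: 12.0
```

```bash
python3 st.py; python3 - <<'E'
from station import arm
from h import *
s=arm.camera("side")
crop(s,200,140,340,250,5,"pics/s3.png")
E
```

```text
t 3.63 p [536.18 146.93  53.13] yaw 7.35 z [ 0.  0. -1.] F [-0.28 -0.95  5.8 ] T [ 0.03  0.13 -0.05] w 12.01
[[ 0.99  0.13  0.  ]
 [ 0.13 -0.99  0.  ]
 [ 0.    0.   -1.  ]]
```

View pics/s3.png

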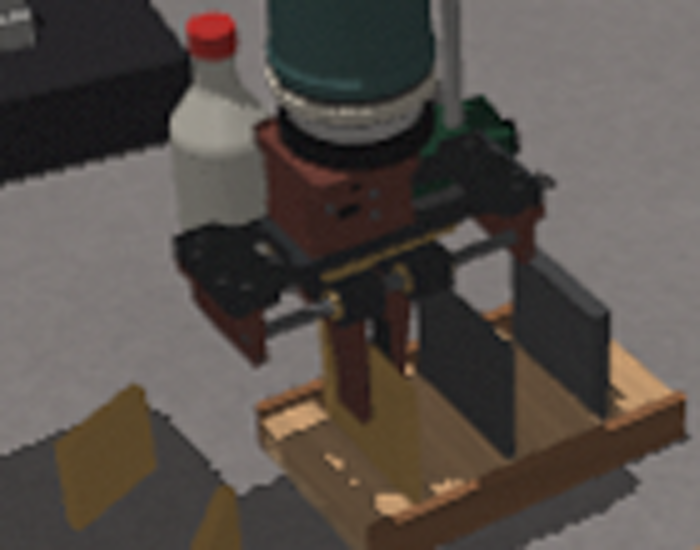

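Request:
jog_arm(
  plan="-1 0 0 -4 0; -1 0 0 -10 0; -1 0 0 -18 0; -1 0 0 -28 0; -1 0 0 -40 0; -1 0 0 -55 0; -1 0 0 -70 0; -1 0 0 -90 0; -1 0 0 -105 0; -1 0 0 -110 0",
)

```text
t: 4.52
ee_pos: [536.6, 147.0, 165.6]
tool_rot: [[0.992, 0.128, 0.003], [0.128, -0.992, 0.0], [0.003, 0.0, -1.0]]
ft_force: [0.4, 0.9, -5.6]
gripper_width: 11.7
```

```bash
python3 st.py 637.3 -160 162; python3 - <<'E'
import pickle
from h import *
t,s=pickle.load(open("cams.pkl","rb"))
crop(s,340,255,400,310,12,"pics/s_jaw.png")
crop(s,200,190,300,250,8,"pics/s_brass.png")
E
```

```text
t 4.52 p [536.61 147.03 165.56] yaw 7.35 z [ 0.  0. -1.] F [ 0.43  0.94 -5.6 ] T [-0.13 -0.02 -0.02] w 11.74
[[ 0.99  0.13  0.  ]
 [ 0.13 -0.99  0.  ]
 [ 0.    0.   -1.  ]]
tool delta [ 60.55 317.39   3.77]
```

View pics/s_jaw.png

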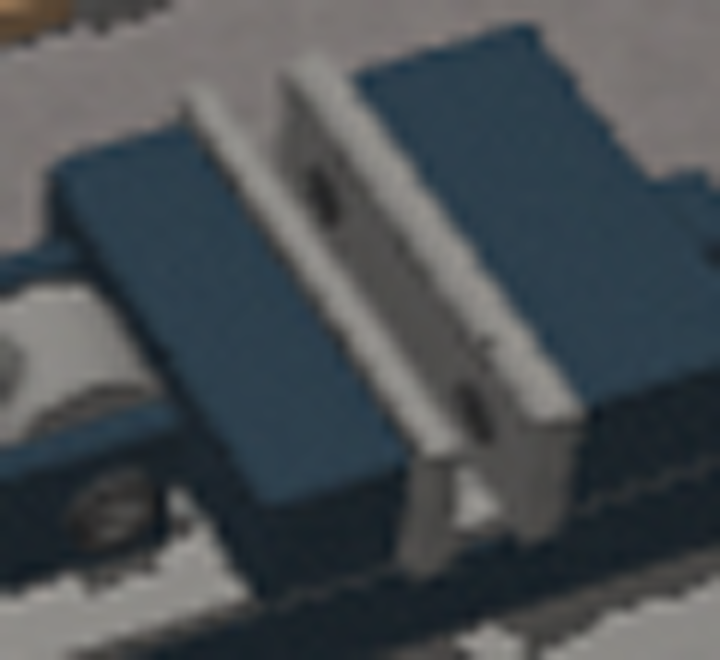

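```bash
python3 - <<'E'
import pickle
from h import *
np.set_printoptions(precision=2,suppress=True)
t,s=pickle.load(open("cams.pkl","rb"))
cp=lambda pts:(np.array(pts,float)+.5)/12-.5+[340,255]
F=onplane(s,cp([(283,88),(522,415)]),80);M=onplane(s,cp([(215,85),(462,455)]),80)
print(F,M,F.mean(0),M.mean(0))
for A in(F,M):
  d=A[0]-A[1];print(np.degrees(np.arctan2(-d[0],d[1])),np.linalg.norm(d))
# edge profiles: subpixel edges on rows, gray image
g=cv2.cvtColor(s['color'],cv2.COLOR_RGB2GRAY).astype(float)
fp=[];mp=[]
for r in range(266,288):
    u=lambda e,a,b: e
    yc=(r-255+.5)*12-.5
    xf=283+(522-283)*(yc-88)/(415-88); xm=215+(462-215)*(yc-85)/(455-85)
    for x,l,sg in((xf,fp,1),(xm,mp,-1)):
        c0=(x+.5)/12-.5+340
        xs=np.arange(c0-2,c0+2.01,.1)
        v=cv2.remap(g.astype(np.float32),xs[None].astype(np.float32),np.full((1,len(xs)),r,np.float32),cv2.INTER_LINEAR)[0]
        gr=np.gradient(v)*sg; gr[gr<0]=0
        l.append((( gr**2*xs).sum()/(gr**2).sum(),r))
for l,n in((fp,'fixed'),(mp,'moving')):
    P=onplane(s,l,80); vx,vy,x0,y0=cv2.fitLine(P[:,:2].astype(np.float32),cv2.DIST_HUBER,0,.01,.01).ravel()
    yaw=np.degrees(np.arctan(-vx/vy)); print(n,"x at y=-160",x0+vx/vy*(-160-y0),"yaw",yaw, "res",np.std(P[:,0]-(x0+vx/vy*(P[:,1]-y0))))
E
```

```text
[[ 646.79 -113.85   80.  ]
 [ 641.24 -204.8    80.  ]] [[ 635.51 -107.33   80.  ]
 [ 626.26 -208.03   80.  ]] [ 644.01 -159.32   80.  ] [ 630.89 -157.68   80.  ]
-3.493141693183754 91.11956020970338
-5.24814007228533 101.13215715755152
fixed x at y=-160 646.0949 yaw -4.034781 res 0.5794529313532293
moving x at y=-160 631.55646 yaw -5.2594 res 0.38088620756067104
```

Request:
jog_arm(
  plan="-1 4 20 0 1; -1 10 50 0 2; -1 17 86 0 3; -1 24 123 0 4.5; -1 31 160 0 6; -1 38 197 0 7.5; -1 45 234 0 9; -1 52 270 0 10; -1 58 299 0 11; -1 61.8 317.5 0 11.7",
)

```text
t: 5.35
ee_pos: [637.8, -163.5, 162.2]
tool_rot: [[0.997, -0.079, -0.0], [-0.079, -0.997, -0.001], [-0.0, 0.001, -1.0]]
ft_force: [-0.4, -0.2, -4.9]
gripper_width: 11.5
```

Request:
jog_arm(
  plan="-1 0 0 3 0; -1 0 0 6 0; -1 0 0 10 0; -1 0 0 14 0; -1 0 0 18 0; -1 0 0 20 0; -1 0 0 20 0; -1 0 0 20 0; -1 0 0 20 0; -1 0 0 20 0",
)

```text
t: 6.18
ee_pos: [637.8, -160.1, 143.0]
tool_rot: [[0.997, -0.076, 0.001], [-0.076, -0.997, -0.0], [0.001, 0.0, -1.0]]
ft_force: [0.2, 0.4, -4.7]
gripper_width: 11.6
```

```bash
python3 st.py 638.6 -160 145; python3 - <<'E'
from station import arm
from h import *
import pickle
t=arm.camera("top");s=arm.camera("side")
pickle.dump((t,s),open("cams3.pkl","wb"))
crop(s,320,200,420,300,6,"pics/s4.png")
crop(t,320,165,410,265,6,"pics/t4.png")
E
```

```text
t 6.18 p [ 637.82 -160.12  143.  ] yaw -4.34 z [ 0. -0. -1.] F [ 0.2   0.38 -4.66] T [-0.09  0.05  0.04] w 11.64
[[ 1.   -0.08  0.  ]
 [-0.08 -1.   -0.  ]
 [ 0.    0.   -1.  ]]
tool delta [ 0.77 -0.18 -2.  ]
```

View pics/s4.png

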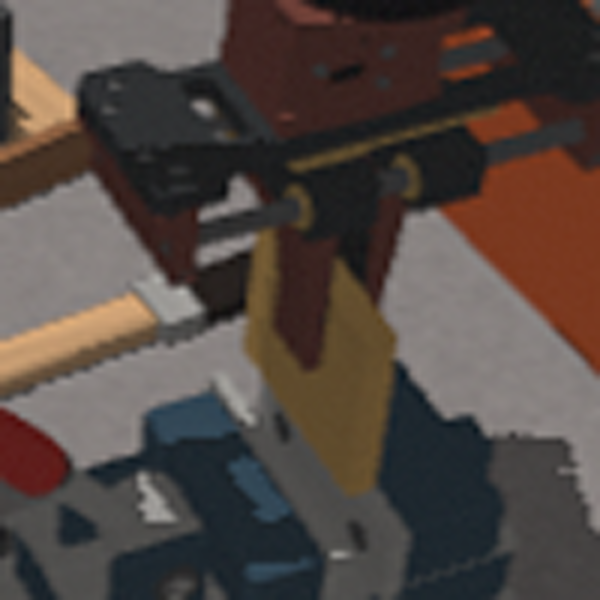

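```bash
python3 - <<'E'
import pickle
from h import *
t,s=pickle.load(open("cams3.pkl","rb"))
crop(s,355,230,400,290,12,"pics/s4z.png")
np.set_printoptions(precision=1,suppress=True)
a=np.radians(-4.34);ex=np.array([np.cos(a),np.sin(a),0]);ey=np.array([-np.sin(a),np.cos(a),0]);T=np.array([637.8,-160.1,143])
for z in (-43.1,32.9):
  for x in(-6,6):
    for y in(-40,40):
      p=proj(s,T+x*ex+y*ey+[0,0,z]);print(x,y,z,((p-[355,230]+.5)*12-.5)[0],((p-[320,200]+.5)*6-.5)[0])
E
```

```text
-6 -40 -43.1 [279.4 643.2] [349.4 501.4]
-6 40 -43.1 [ 74.1 352.2] [246.8 355.9]
6 -40 -43.1 [338.6 624.5] [379. 492.]
6 40 -43.1 [130.8 335.5] [275.2 347.5]
-6 -40 32.9 [326.  336.1] [372.8 347.8]
-6 40 32.9 [107.7  47.4] [263.6 203.4]
6 -40 32.9 [388.3 317.5] [403.9 338.5]
6 40 32.9 [167.2  30.9] [293.3 195.2]
```

View pics/s4z.png

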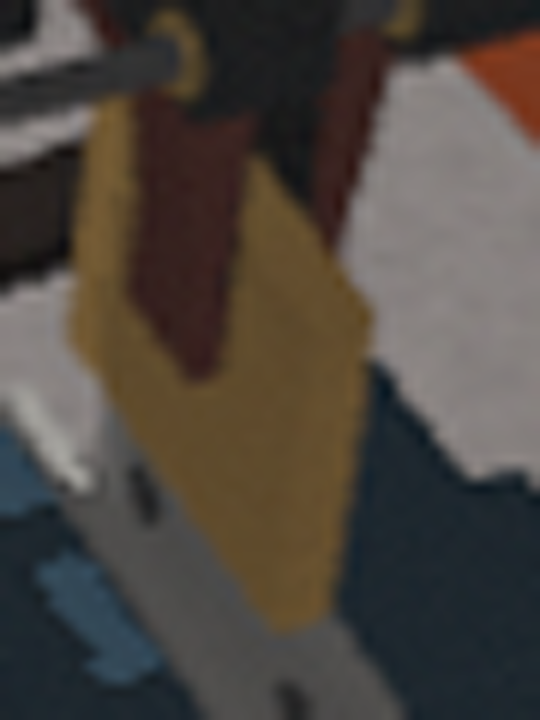

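View pics/t4.png

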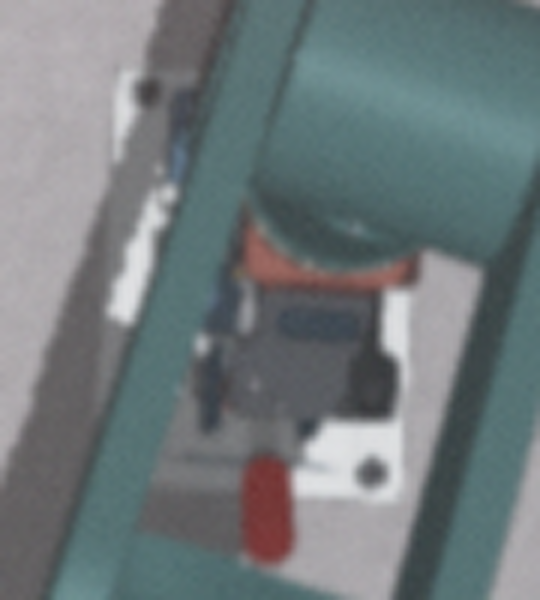

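Request:
jog_arm(
  plan="-1 1 0 2 0; -1 1 0 5 0; -1 1 0 8 0; -1 1 0 10 0; -1 1 0 12 0; -1 1 0 14 0; -1 1 0 16 0; -1 1 0 18 0; -1 1 0 20 0; -1 1 0 22 0",
)

```text
t: 7.12
ee_pos: [638.8, -160.3, 120.7]
tool_rot: [[0.997, -0.076, 0.0], [-0.076, -0.997, -0.0], [0.0, 0.0, -1.0]]
ft_force: [0.4, -0.9, -5.5]
gripper_width: 11.6
```

```bash
python3 st.py 638.8 -160 121; python3 - <<'E'
from station import arm
from h import *
import pickle
s=arm.camera("side")
crop(s,345,230,405,300,10,"pics/s5.png")
E
```

```text
t 7.12 p [ 638.8  -160.28  120.66] yaw -4.36 z [ 0. -0. -1.] F [ 0.4  -0.91 -5.46] T [-0.06  0.01 -0.01] w 11.63
[[ 1.   -0.08  0.  ]
 [-0.08 -1.   -0.  ]
 [ 0.    0.   -1.  ]]
tool delta [-0.03 -0.28 -0.34]
```

View pics/s5.png

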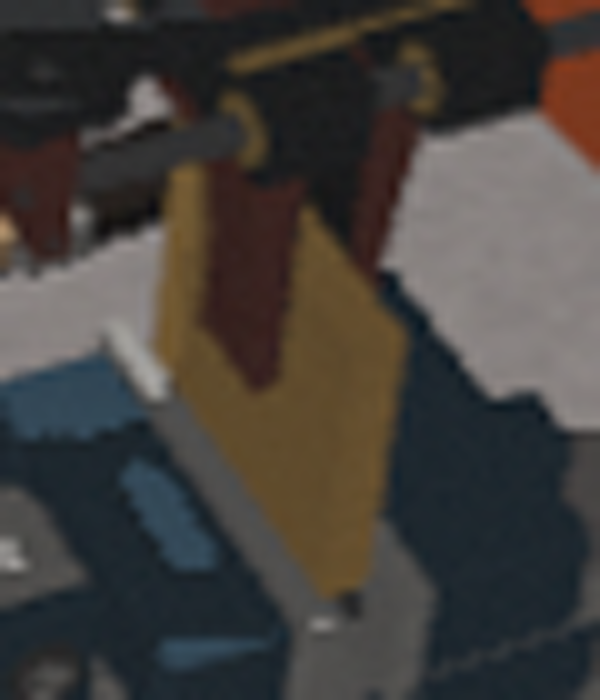

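Request:
jog_arm(
  plan="-1 0 0 1.5 0; -1 0 0 3 0; -1 0 0 4.5 0; -1 0 0 6 0; -1 0 0 7.5 0; -1 0 0 9 0; -1 0 0 10.5 0; -1 0 0 12 0; -1 0 0 13 0; -1 0 0 13 0",
)

```text
t: 8.0
ee_pos: [638.8, -160.2, 107.5]
tool_rot: [[0.997, -0.076, 0.0], [-0.076, -0.997, -0.0], [0.0, 0.0, -1.0]]
ft_force: [2.2, -0.3, -6.9]
gripper_width: 12.1
```

Request:
jog_arm(
  plan="-1 0 0 1.5 0; -1 0 0 3 0; -1 0 0 4.5 0; -1 0 0 6 0; -1 0 0 7.5 0; -1 0 0 9 0; -1 0 0 10.5 0; -1 0 0 11 0; -1 0 0 11 0; -1 0 0 11 0",
)

```text
t: 8.83
ee_pos: [638.8, -160.2, 96.5]
tool_rot: [[0.997, -0.076, 0.0], [-0.076, -0.997, -0.0], [0.0, 0.0, -1.0]]
ft_force: [2.8, -0.5, -6.6]
gripper_width: 11.9
```

Request:
jog_arm(
  plan="-1 0.4 0 1 0; -1 0.4 0 2 0; -1 0.4 0 3 0; -1 0.4 0 4 0; -1 0.4 0 4.5 0; -1 0.4 0 5 0; -1 0.4 0 5.5 0; -1 0.4 0 6 0; -1 0.4 0 6 0; -1 0.4 0 6 0",
)

```text
t: 9.67
ee_pos: [638.9, -160.2, 91.2]
tool_rot: [[0.997, -0.076, -0.0], [-0.076, -0.997, -0.0], [-0.0, 0.0, -1.0]]
ft_force: [-0.2, 0.7, 2.5]
gripper_width: 11.7
```

Request:
jog_arm(
  plan="-1 0 0 0.5 0; -1 0 0 1 0; -1 0 0 1.5 0; -1 0 0 2 0; -1 0 0 2 0; -1 0 0 2 0; -1 0 0 2 0; -1 0 0 2 0; -1 0 0 2 0; -1 0 0 2 0",
)

```text
t: 10.5
ee_pos: [638.9, -160.3, 91.1]
tool_rot: [[0.997, -0.076, 0.001], [-0.076, -0.997, -0.0], [0.001, 0.0, -1.0]]
ft_force: [-5.4, 2.2, 15.8]
gripper_width: 11.8
```

```bash
python3 st.py; python3 - <<'E'
from station import arm
from h import *
import pickle
s=arm.camera("side")
pickle.dump(s,open("cam6.pkl","wb"))
crop(s,300,230,420,330,6,"pics/s6.png")
E
```

```text
t 10.5 p [ 638.92 -160.25   91.12] yaw -4.34 z [ 0. -0. -1.] F [-5.38  2.15 15.77] T [ 0.31  1.14 -0.09] w 11.81
[[ 1.   -0.08  0.  ]
 [-0.08 -1.   -0.  ]
 [ 0.    0.   -1.  ]]
```

View pics/s6.png

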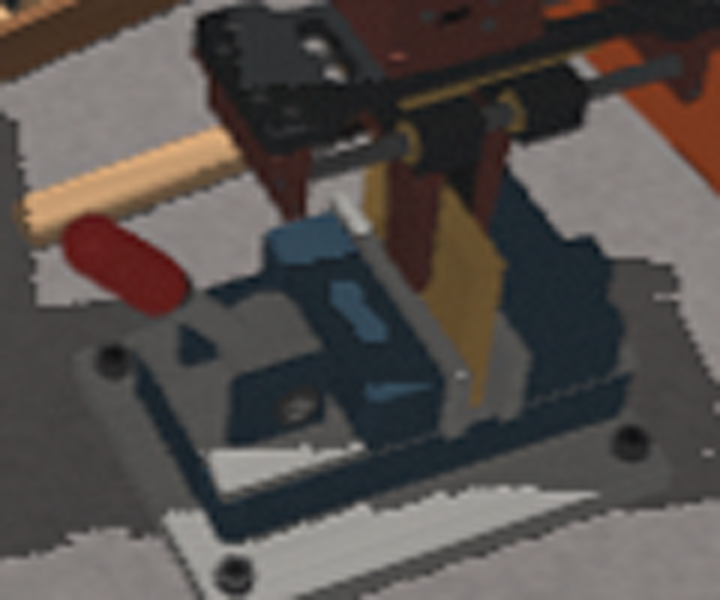

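Request:
jog_arm(
  plan="-1 0 0 -0.7 0; -1 0 0 -1.4 0; -1 0 0 -1.8 0; -0.4 0 0 -1.8 0; -0.4 0 0 -1.8 0; -0.4 0 0 -1.8 0; -0.4 0 0 -1.8 0; -0.4 0 0 -1.8 0; -0.4 0 0 -1.8 0; -0.4 0 0 -1.8 0",
)

```text
t: 11.38
ee_pos: [639.0, -160.3, 90.3]
tool_rot: [[0.997, -0.076, -0.0], [-0.076, -0.997, -0.0], [-0.0, 0.0, -1.0]]
ft_force: [-0.2, 0.4, 0.2]
gripper_width: 26.1
```

Request:
jog_arm(
  plan="-0.4 0 0 -4 0; -0.4 0 0 -10 0; -0.4 0 0 -18 0; -0.4 0 0 -28 0; -0.4 0 0 -40 0; -0.4 0 0 -55 0; -0.4 0 0 -75 0; -0.4 0 0 -95 0; -0.4 0 0 -115 0; -0.4 0 0 -130 0",
)

```text
t: 12.22
ee_pos: [639.8, -160.5, 223.9]
tool_rot: [[0.997, -0.076, 0.003], [-0.076, -0.997, -0.001], [0.003, 0.001, -1.0]]
ft_force: [-0.5, -0.7, 0.4]
gripper_width: 26.4
```

```bash
python3 st.py; python3 - <<'E'
from station import arm
from h import *
import pickle
s=arm.camera("side")
pickle.dump(s,open("cam7.pkl","wb"))
crop(s,300,230,420,330,6,"pics/s7.png")
E
```

```text
t 12.22 p [ 639.76 -160.48  223.94] yaw -4.35 z [ 0. -0. -1.] F [-0.46 -0.72  0.38] T [-0.02  0.07 -0.03] w 26.38
[[ 1.   -0.08  0.  ]
 [-0.08 -1.   -0.  ]
 [ 0.    0.   -1.  ]]
```

View pics/s7.png

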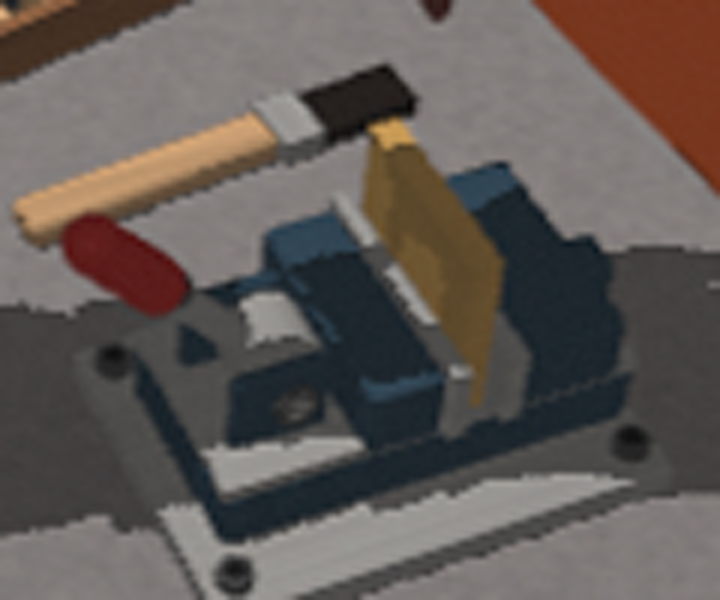

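Request:
jog_arm(
  plan="-1 -5 0 0 0; -1 -15 0 0 0; -1 -28 0 0 0; -1 -44 0 0 0; -1 -60 0 0 0; -1 -75 0 0 0; -1 -88 0 10 0; -1 -98 0 22 0; -1 -103 0 35 0; -1 -105 0 45 0",
)

```text
t: 13.1
ee_pos: [530.9, -151.3, 173.4]
tool_rot: [[0.997, -0.076, -0.004], [-0.076, -0.997, 0.001], [-0.004, -0.001, -1.0]]
ft_force: [-0.2, -0.4, 0.4]
gripper_width: 0.5
```

Request:
jog_arm(
  plan="-1 0 0 5 0; -1 0 0 5 0; -1 0 0 5 0; -1 0 0 5 0; -1 0 0 5 0; -1 0 0 5 0; -1 0 0 5 0; -1 0 0 5 0; -1 0 0 5 0; -1 0 0 5 0",
)

```text
t: 13.93
ee_pos: [534.4, -152.3, 170.6]
tool_rot: [[0.997, -0.076, 0.0], [-0.076, -0.997, -0.0], [0.0, 0.0, -1.0]]
ft_force: [0.0, 0.4, -0.6]
gripper_width: 0.4
```

```bash
python3 st.py; python3 - <<'E'
from station import arm
from h import *
import pickle
s=arm.camera("side")
pickle.dump(s,open("cam8.pkl","wb"))
crop(s,290,190,410,310,5,"pics/s8.png")
np.set_printoptions(precision=1,suppress=True)
a=np.radians(-4.35);ex=np.array([np.cos(a),np.sin(a),0]);O=np.array([640.3,-160,0])
for v,z in((-123.3,143.3),(-137.2,162.8),(-68,66),(-114.3,149.7)): print(((proj(s,O+v*ex+[0,0,z])-[290,190]+.5)*5-.5)[0])
E
```

```text
t 13.93 p [ 534.37 -152.31  170.6 ] yaw -4.35 z [ 0. -0. -1.] F [ 0.02  0.44 -0.57] T [ 0.01  0.06 -0.06] w 0.36
[[ 1.   -0.08  0.  ]
 [-0.08 -1.   -0.  ]
 [ 0.    0.   -1.  ]]
[159.2 406.5]
[128.7 382. ]
[270.3 495.2]
[179.6 389.7]
```

View pics/s8.png

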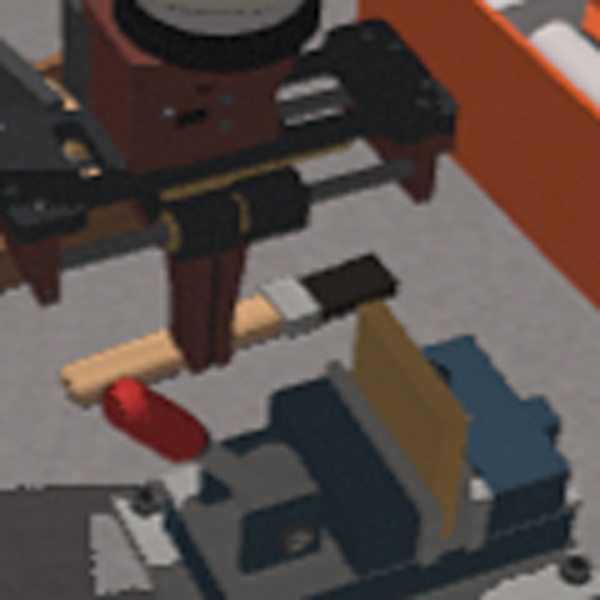

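Request:
jog_arm(
  plan="-1 0 0 7 0; -1 0 0 14 0; -1 0 0 21 0; -1 -4 0 24 0; -1 -8 0 26.5 0; -1 -12 0 29.5 0; -1 -16 0 32.5 0; -1 -20 0 35.5 0; -1 -23 0 38.5 0; -1 -23 0 38.5 0",
)

```text
t: 14.82
ee_pos: [510.4, -150.6, 131.6]
tool_rot: [[0.997, -0.076, -0.001], [-0.076, -0.997, -0.0], [-0.001, 0.0, -1.0]]
ft_force: [3.1, -0.5, 0.8]
gripper_width: 0.6
```

```bash
python3 st.py; python3 - <<'E'
from station import arm
from h import *
s=arm.camera("side")
crop(s,290,190,410,310,5,"pics/s9.png")
E
```

```text
t 14.82 p [ 510.37 -150.56  131.62] yaw -4.35 z [-0. -0. -1.] F [ 3.11 -0.46  0.77] T [-0.14 -0.34  0.01] w 0.64
[[ 1.   -0.08 -0.  ]
 [-0.08 -1.   -0.  ]
 [-0.    0.   -1.  ]]
```

View pics/s9.png

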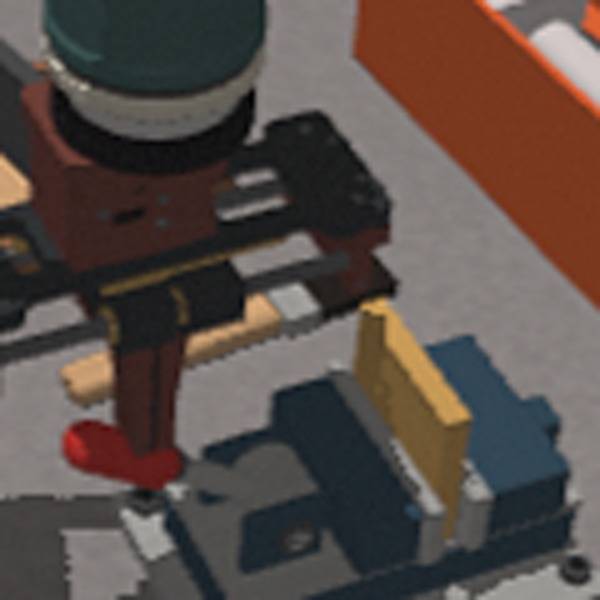

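Request:
jog_arm(
  plan="-1 -5 0 4 0; -1 -9 0 9 0; -1 -13 0 15 0; -1 -17 0 21 0; -1 -20 0 27 0; -1 -23 0 33 0; -1 -25 0 38 0; -1 -26 0 42 0; -1 -26 0 45 0; -1 -26 0 45 0",
)

```text
t: 15.7
ee_pos: [483.7, -148.1, 85.9]
tool_rot: [[0.997, -0.076, -0.004], [-0.076, -0.997, 0.001], [-0.004, -0.001, -1.0]]
ft_force: [-0.6, 0.2, 0.3]
gripper_width: 0.5
```

```bash
python3 st.py; python3 - <<'E'
from station import arm
from h import *
s=arm.camera("side")
crop(s,290,190,410,310,5,"pics/s10.png")
E
```

```text
t 15.7 p [ 483.69 -148.1    85.93] yaw -4.34 z [-0.  0. -1.] F [-0.58  0.19  0.33] T [-0.17  0.1   0.01] w 0.48
[[ 1.   -0.08 -0.  ]
 [-0.08 -1.    0.  ]
 [-0.   -0.   -1.  ]]
```

View pics/s10.png

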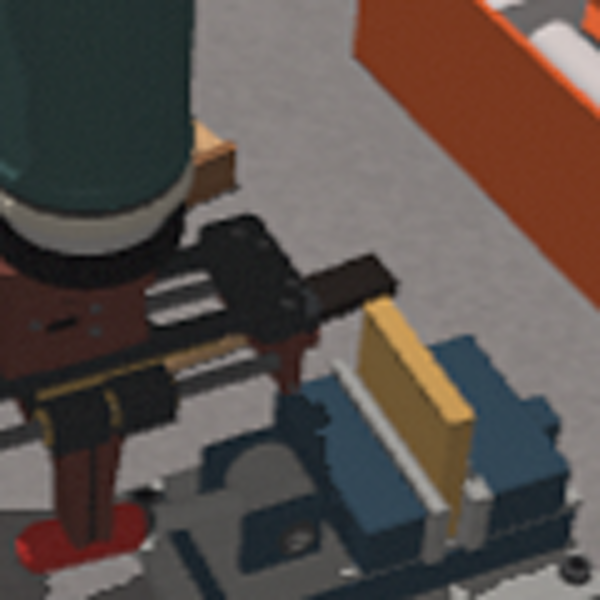

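Request:
jog_arm(
  plan="-1 0 0 1 0; -1 0 0 2 0; -1 0 0 3 0; -1 0 0 4 0; -1 0 0 5 0; -1 0 0 6 0; -1 0 0 7 0; -1 0 0 7 0; -1 0 0 7 0; -1 0 0 7 0",
)

```text
t: 16.58
ee_pos: [483.9, -148.0, 81.0]
tool_rot: [[0.997, -0.075, -0.002], [-0.075, -0.997, 0.001], [-0.003, -0.0, -1.0]]
ft_force: [-7.6, 2.1, 19.0]
gripper_width: 0.6
```

Request:
jog_arm(
  plan="-1 0 0 1 0; -1 0 0 2 0; -1 0 0 2.5 0; -1 0 0 2.5 0; -1 0 0 2.5 0; -1 0 0 2.5 0; -1 0 0 2.5 0; -1 0 0 2.5 0; -1 0 0 2.5 0; -1 0 0 2.5 0",
)

```text
t: 17.42
ee_pos: [484.0, -148.1, 80.3]
tool_rot: [[0.997, -0.075, -0.002], [-0.075, -0.997, 0.0], [-0.002, 0.0, -1.0]]
ft_force: [-12.9, 3.7, 38.8]
gripper_width: 0.5
```

Stiff stop reached (39 N, hardly any motion). Retreat upward.

Request:
jog_arm(
  plan="-1 0 0 -3 0; -1 0 0 -8 0; -1 0 0 -15 0; -1 0 0 -25 0; -1 0 0 -40 0; -1 0 0 -60 0; -1 0 0 -80 0; -1 0 0 -100 0; -1 0 0 -120 0; -1 0 0 -130 0",
)

```text
t: 18.25
ee_pos: [486.7, -149.1, 210.2]
tool_rot: [[0.997, -0.076, 0.003], [-0.076, -0.997, -0.002], [0.003, 0.001, -1.0]]
ft_force: [1.2, 0.1, -0.2]
gripper_width: 0.7
```

Request:
jog_arm(
  plan="-1 -10 -10 -10 0; -1 -20 -25 -20 0; -1 -30 -45 -30 0; -1 -40 -65 -40 0; -1 -50 -90 -50 0; -1 -50 -115 -50 0; -1 -50 -135 -50 0; -1 -50 -145 -50 0; -1 -50 -150 -50 0; -1 -50 -150 -50 0",
)

```text
t: 19.08
ee_pos: [447.0, 5.3, 257.3]
tool_rot: [[0.997, -0.074, -0.0], [-0.074, -0.997, -0.0], [-0.0, 0.0, -1.0]]
ft_force: [-0.2, -0.3, 0.0]
gripper_width: 0.3
```

```bash
python3 st.py; python3 - <<'E'
from station import arm
from h import *
import pickle
s=arm.camera("side");t=arm.camera("top")
pickle.dump((t,s),open("cam11.pkl","wb"))
crop(s,290,230,410,330,6,"pics/s11.png")
crop(t,320,165,410,265,6,"pics/t11.png")
cv2.imwrite("pics/s11full.png",s['color'][:,:,::-1])
E
```

```text
t 19.08 p [446.95   5.29 257.28] yaw -4.27 z [-0. -0. -1.] F [-0.18 -0.27  0.01] T [-0.08  0.1  -0.01] w 0.34
[[ 1.   -0.07 -0.  ]
 [-0.07 -1.   -0.  ]
 [-0.    0.   -1.  ]]
```

View pics/s11.png

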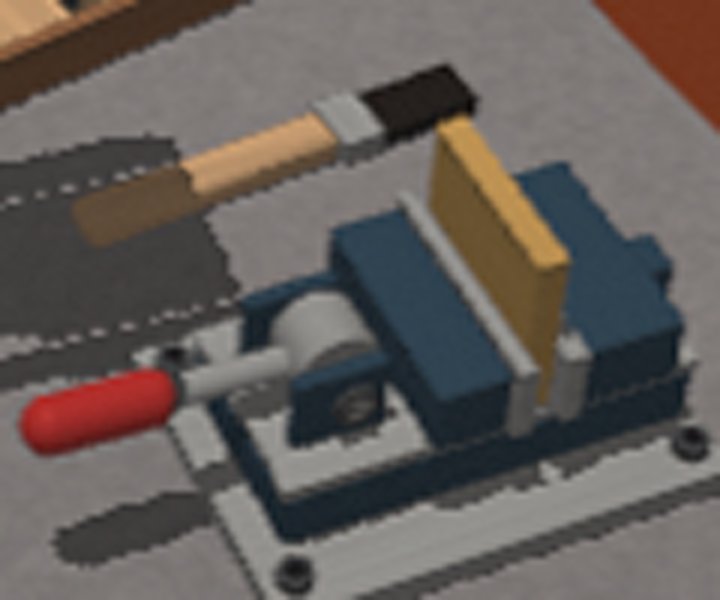

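View pics/t11.png

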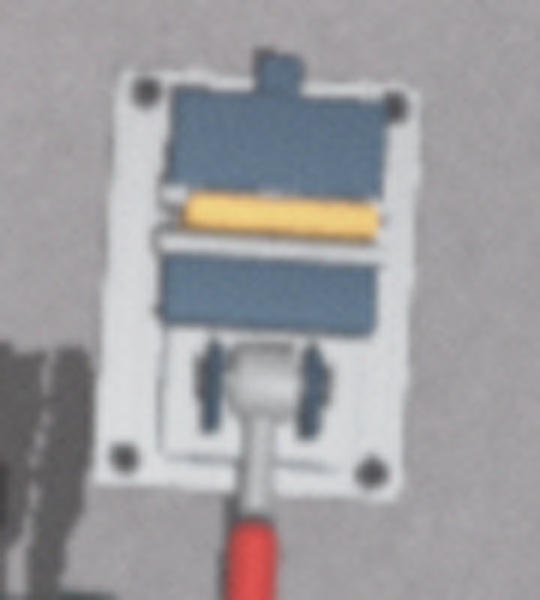

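View pics/s11full.png

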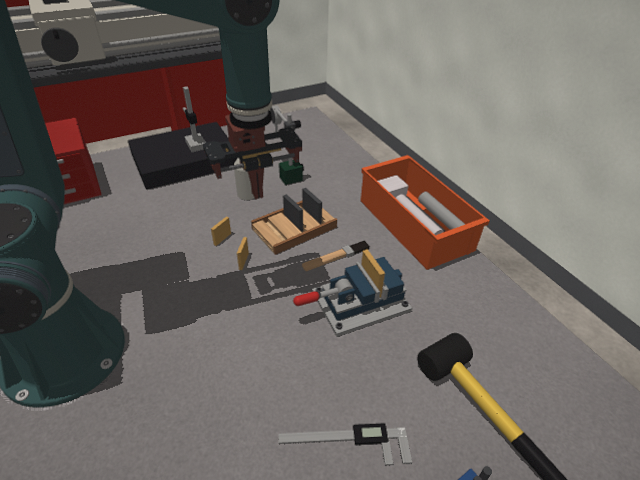

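```bash
python3 - <<'E'
import pickle
from h import *
np.set_printoptions(precision=1,suppress=True)
t,s=pickle.load(open("cam11.pkl","rb"))
c=lambda p,x0,y0:(np.array(p,float)+.5)/6-.5+[x0,y0]
for cam,pl,jw,o in((t,[(187,195),(380,207),(376,240),(184,227)],[(160,207),(386,218)],(320,165)),(s,[(438,122),(468,115),(568,262),(540,268)],[(400,195),(585,350)],(290,230))):
    P=onplane(cam,c(pl,*o),124);
    print(P,P.mean(0), [np.linalg.norm(P[i]-P[(i+1)%4]).round(1) for i in range(4)])
    if cam is t: print("jaw mid",onplane(cam,c(jw,*o),82).mean(0))
# lever axis angle from side image: handle tip & handle root lie in vice xz plane
a=np.radians(-4.3);O=np.array([640.3,-160,0]);ex=np.array([np.cos(a),np.sin(a),0]);n=np.array([-np.sin(a),np.cos(a),0])
px=c([(38,428),(165,395),(270,362)],290,230); v=ray(s,px); k=((O-s['position'])@n)/(v@n); X=s['position']+v*k[:,None]
V=np.c_[(X-O)@ex,X[:,2]];print(V,np.arctan2(V[0,1]-V[2,1],-(V[0,0]-V[2,0])))
E
```

```text
[[ 651.1 -115.3  124. ]
 [ 645.  -197.   124. ]
 [ 631.  -194.9  124. ]
 [ 637.6 -113.8  124. ]] [ 641.2 -155.2  124. ] [np.float64(81.9), np.float64(14.1), np.float64(81.4), np.float64(13.6)]
jaw mid [ 647.4 -155.4   82. ]
[[ 638.9 -117.4  124. ]
 [ 650.9 -119.2  124. ]
 [ 642.  -199.4  124. ]
 [ 631.6 -197.5  124. ]] [ 640.9 -158.4  124. ] [np.float64(12.2), np.float64(80.7), np.float64(10.6), np.float64(80.4)]
[[-180.7   74.8]
 [-131.9   71.2]
 [ -90.3   71.3]] 0.03844041845621324
```

```bash
python3 -c "
from station import arm
print(arm.sign_off())"
```

```text
the job is handed in; nothing more can be done
None
```

The brass plate is out of the tray, standing on edge on the vice bed and clamped, and I handed the job in at about 19 s. `sign_off` gives no verdict, so what follows are my own readings.

- **Pressing onto the bed:** the tool stopped at the height calculated for contact with the bed. I estimate about 21 N on the bed while pressing, with the lever still up.
- **Lever:** I pushed it with closed fingers until it reached a stiff stop at about 39 N. It measured about 0.04 rad above level, against 0.05 expected at the stop.
- **Plate position:** the last pictures put it about 1–2 mm off centre along the jaws and square to them within about 1°. The height fits a fully seated plate.
- **Surroundings:** the steel plates, brush, caliper and mallet look undisturbed, though I checked these by eye only. In the last side view the arm partly hides the bottle and dial stand. The gripper is clear of everything, with near-zero force.

**Disagreements and limits:**
- The two cameras disagreed by about 4–5 mm in y. I trusted the side camera because it matched the fingertip position.
- During the lever stroke the finger sat nearer the pivot than planned, so I moved it outward. I first read almost no force with the lever nearly down, so I pressed on to the stop.
- I could not measure the jaw's grip on the plate directly; I inferred it from the lever being at its stop.

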